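# Hang the hook-on parts cup on its stock bin

## Robot

A 6-joint arm with a two-finger parallel gripper is mounted at the origin on the work surface. World frame = base frame: x ahead of the robot, y to its left, z up, the work surface at z = 0. Lengths are in m, angles in rad, forces in N, time in s.
With the tool pointing down it reaches from about 0.35 to 0.925 m from the base axis. Payload 6.4 kg.
Tool frame: the origin (TCP) lies between the finger pads; the fingertips stand 17 mm ahead of it and the grasp point (between the pads) lies 2 mm behind it (manip.tip_reach is the z of the fingertips in the tool frame, in m); z points along the fingers, y is the line along which they close (so a half turn about z gives the same grasp; the last joint's range is limited). The gripper opens to 94 mm and grips with 3 to 60 N. Pads are 16 mm wide; open, the fingers measure 119 mm over their backs; the gripper's body (75 mm by 177 mm) begins 78 mm behind the grasp point.
Start: joints at [-1.292, 0.245, 1.558, -0, 1.339, -0.174], TCP at [0.284, -0.585, 0.222] pointing down, gripper open.
Joint ranges: [-3.13, 3.13], [-1.02, 2.26], [0.13, 2.54], [-0.95, 4.09], [0.21, 2.88], [-2.74, 2.74]. Speed limits (rad/s): [2.57, 2.57, 3.14, 3.14, 3.14, 3.14].

## Interface

Orientations are given as a rotation vector (axis times angle).
In Python, from bench import status, cams, order, manip gives the robot as it stands.
- The arm moves only by the tool move_arm, never from a script. Its argument "series" is a list of rows, each an object of numbers: "dx", "dy", "dz": the shift along the tool's x, y, z in mm; "ax", "ay", "az": the turn, a rotation vector about the tool's x, y, z in degrees; "grip": the gripper command: -1 is fully open, 1 is shut, values between are in proportion. A call has 1 to 12 rows; each row shifts and turns the commanded pose from where the row before left it, along the tool's axes as they then stand; what a row does not reach is not made up. A row lasts 1/10 s, in which the tool goes at most 50 mm and 8.59 degrees, less where a joint would pass 70% of its speed; a pose out of reach is approached as far as the arm can. A call with a gripper value outside its range is refused whole. The fingers move at their own pace and stop on an object; "squeeze" is the grip in N (left out, the last holds). Time passes only in rows, so rows that do not move let the fingers close. It gives the time, the measured TCP pose, the force, the opening and the grip force at its end, in the units of the state.
- status.get_state(): the state, without advancing time (a new reading comes with each control period).
- cams.capture(name): name is "scene" or "top" or "wrist"; returns a dict with "pixels" (480x640x3 uint8, red, green, blue), "depth" (480x640 float32, m along the optical axis (not along the pixel's ray), 0 where there is no reading), "fx", "fy", "cx", "cy" (pixels), "rvec" (rotation vector, rad) and "tvec" (3), from world to camera coordinates, as OpenCV has them. Camera axes: x right, y down, z forward; pixel columns grow to the right and rows downward; lengths in m; the calibration is good to about 2 mm. A picture is of the moment at which its call begins.
- order.close_job(): hands the job in; it is judged then, once.
The state is a dict: "clock": time; "qpos": joint angles; "joint_velocities": joint speeds; "joint_efforts": joint torques, N m; "tcp_pos": TCP position; "orientation": TCP orientation; "wrist_force": force on the tool from outside, world axes, zero at the start; "moment": the same for the moment, N m; "gripper_width": opening from 0.0 (shut) to 1.0 (fully open); "finger_force": force on a finger pad.
Only numpy, scipy, OpenCV 4.12 (cv2) and the standard library are available. Lean on these libraries where they do the work, as an engineer would, in place of code of your own. Each camera call takes 0.05 s, during which the arm holds its last target. There are 200 camera calls.

## Task

At the storeroom packing bench, hang the yellow cup by its own hook over the top edge of the blue bin's near wall (the side with the paper label, facing the robot), so that the cup hangs upright on the outside of the bin and the hook's tongue is inside it. Let go of it there, and leave the white cup and the tape dispenser where they are.

Things in the scene. Friction and masses are not known exactly. Their poses are not given: they have to be found in the camera images.
- yellow_cup_center (a point): Centre of the yellow cup: loose, open-topped, upright, 46 x 46 x 70 mm, 60-130 g. z up, x towards its hook, a 30 mm wide strap level with the cup's top (underside z +35 mm, top +39), with a tongue slanting down and away to z = +3 mm (outer edge x = 54). The slot between cup wall and tongue is 26 mm wide below, 11 mm under the strap, where its middle is x = 28.5, z = +35. Plain side walls face +-y: grip across them.
- blue_bin_rim (a point): Middle of the top edge of the blue bin's near wall (5 mm thick, point half-way through it), 130 mm above the bench. x points into the bin (away from the robot), y along the wall, z up. Bin fixed to the bench, 200 (x) x 220 mm (y), open-topped, white label on this wall. Cartons inside stay below 80 mm and over 80 mm from this wall. A like grey bin stands beside it.
- white_cup_center (a point): Centre (half-way up, 35 mm) of the white cup, a loose bystander of the same shape, size and axes as the yellow cup. Not to be moved.
- tape_center (a point): Centre of the black desk tape dispenser, a loose bystander, 130 x 55 mm and 84 mm tall, 0.7 kg; the point is 35 mm above the bench. x along its length. Not to be moved.
There are look-alikes about, which are no part of the job. What is shaped like the part that bears yellow_cup_center but pink is not meant.

How it is judged:
By the outcome, as a careful person would: the job done as asked, in the order asked, and still so for the second after the job is handed in, with the robot touching nothing.
It also fails if it takes over 38 s, if anything falls off the work surface, if the arm or the gripper's body presses on something with over 40 N, if the wrist force passes 120 N, or if a joint passes its speed limit or range.

## Working session

There is one attempt and no reset: what is moved stays moved. The work goes in short steps, Python scripts to look and compute and a tool call to move; the robot and the scene stay as the last step left them, time stands still between calls to the robot, and variables do not carry over. Pictures are saved under pics/ and viewed, at most 10 in all, crops included, and the job is handed in when it is done.

Besides the shell and the picture viewer there is one more tool, called after "Emit:" by a JSON object that holds its "method" and its "body", one argument or row to a line. move_arm: Moves the arm, as the interface text tells. Its arguments: {"type":"object","properties":{"series":{"type":"array","items":{"type":"object","properties":{"dx":{"type":"number"},"dy":{"type":"number"},"dz":{"type":"number"},"ax":{"type":"number"},"ay":{"type":"number"},"az":{"type":"number"},"grip":{"type":"number"}}}},"squeeze":{"type":"number"}},"required":["series"]}

```bash
mkdir -p pics; cat > h.py <<'E'
import numpy as np, cv2
from bench import status, cams, order, manip
def cap(n,f=None):
    c=cams.capture(n)
    if f: cv2.imwrite('pics/'+f,c['pixels'][:,:,::-1])
    return c
def pts(c):
    R=cv2.Rodrigues(np.array(c['rvec'],float))[0];t=np.array(c['tvec'],float).ravel()
    v,u=np.mgrid[0:480,0:640];d=c['depth']
    P=np.stack([(u-c['cx'])/c['fx']*d,(v-c['cy'])/c['fy']*d,d],-1)
    W=(P-t)@R
    W[d==0]=np.nan
    return W
E
python3 - <<'E'
from h import *
for n in('scene','top'):
    c=cap(n,n+'1.png');np.savez(n+'1.npz',W=pts(c),**c)
print(status.get_state())
E
```

```text
{'clock': 0.1, 'qpos': array([-1.29210651e+00,  2.45723423e-01,  1.55887877e+00, -3.30267895e-05,
        1.33875117e+00, -1.74130317e-01]), 'joint_velocities': array([ 9.45147629e-05, -2.82599316e-03, -2.99240575e-03,  8.86730111e-04,
        1.23237520e-03,  4.04094601e-04]), 'joint_efforts': array([ 9.29014241e-04, -4.16912413e+01, -3.15525126e+01,  6.87262905e-02,
        3.09305463e-02, -4.19842115e-05]), 'tcp_pos': array([ 0.28421084, -0.58399015,  0.22147603]), 'orientation': array([-3.05970015e+00, -7.04844140e-01,  1.94824469e-04]), 'wrist_force': array([-0.02149412,  0.27668809, -0.25452017]), 'moment': array([-0.05971032,  0.03120253, -0.02815073]), 'finger_force': 0.0, 'gripper_width': 0.9991848275381999}
```

View pics/scene1.png

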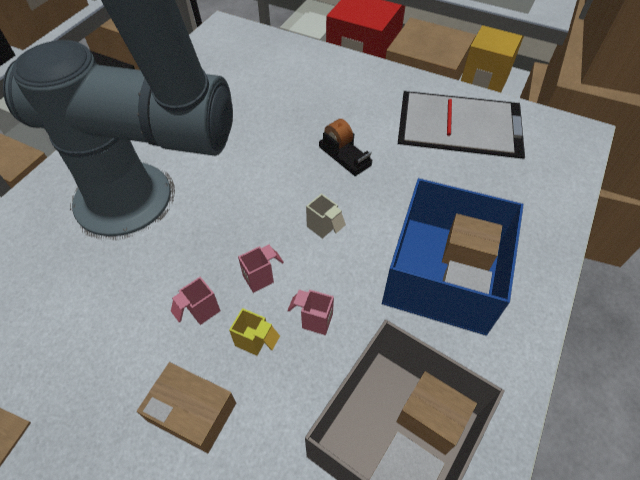

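View pics/top1.png

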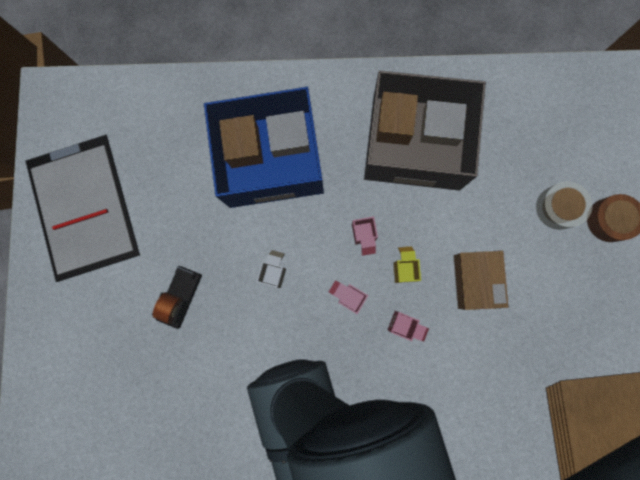

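The only yellow cup is at scene (255,332) / top (407,265). The pink ones at top (365,233), (347,295) and (408,326) are look-alikes, and the white cup is at top (272,268). The blue bin is at top (265,148) with its label at (275,198), and the tape dispenser is at (178,297). I'll measure these and confirm the yellow cup in a crop.

```bash
python3 - <<'E'
from h import *
for n in('scene','top'):
    c=np.load(n+'1.npz');W=c['W'];h=cv2.cvtColor(c['pixels'],cv2.COLOR_RGB2HSV).astype(int)
    m=(h[...,0]>22)&(h[...,0]<36)&(h[...,1]>120)
    v,u=np.mgrid[0:480,0:640]
    m&=(np.abs(u-(255 if n=='scene' else 407))<45)&(np.abs(v-(332 if n=='scene' else 265))<40)
    P=W[m];P=P[~np.isnan(P[:,0])]
    print(n,len(P),P.min(0).round(3),P.max(0).round(3))
    T=P[(P[:,2]>.066)&(P[:,2]<.08)]
    r=cv2.minAreaRect((T[:,:2]*1000).astype(np.float32));print(' top pts',len(T),r, cv2.boxPoints(r).round(0).tolist())
    m=(h[...,0]>100)&(h[...,0]<130)&(h[...,1]>120)
    P=W[m];P=P[~np.isnan(P[:,0])];T=P[(P[:,2]>.122)&(P[:,2]<.138)]
    r=cv2.minAreaRect((T[:,:2]*1000).astype(np.float32));print(' rim',len(T),np.median(T[:,2]),r,cv2.boxPoints(r).round(0).tolist())
    if n=='top':
        # other things higher than 3cm in the workspace
        m=((W[...,2]>.03)&(W[...,2]<.1)).astype(np.uint8)
        k,l,s,ce=cv2.connectedComponentsWithStats(m)
        for i in range(1,k):
            if s[i,4]>80: print(s[i],np.nanmin(W[l==i],0).round(3),np.nanmax(W[l==i],0).round(3))
s=cv2.imread('pics/scene1.png')[270:380,150:350];t=cv2.imread('pics/top1.png')[215:315,340:440]
cv2.imwrite('pics/crop.png',np.hstack([cv2.resize(s,(500,275),interpolation=2),cv2.resize(t,(275,275),interpolation=2)]))
E
```

```text
scene 778 [ 0.417 -0.186 -0.003] [ 0.493 -0.137  0.076]
 top pts 353 ((448.7558898925781, -161.3114013671875), (63.401206970214844, 46.85954666137695), 2.712369203567505) [[416.0, -139.0], [418.0, -186.0], [482.0, -183.0], [479.0, -136.0]]
 rim 1561 0.12766300096449823 ((706.1437377929688, 138.72711181640625), (199.685791015625, 224.6482696533203), 7.880516052246094) [[592.0, 236.0], [623.0, 14.0], [820.0, 41.0], [790.0, 264.0]]
top 585 [ 0.418 -0.182 -0.001] [ 0.492 -0.135  0.079]
 top pts 222 ((450.004150390625, -158.22117614746094), (62.550167083740234, 45.7008056640625), 2.7451677322387695) [[418.0, -137.0], [420.0, -183.0], [482.0, -180.0], [480.0, -134.0]]
 rim 1091 0.1292028421979732 ((707.0306396484375, 139.93661499023438), (200.4068145751953, 218.08612060546875), 7.897947311401367) [[593.0, 234.0], [623.0, 18.0], [821.0, 46.0], [791.0, 262.0]]
[ 377   79  102   94 3609] [ 0.641 -0.313  0.03 ] [ 0.847 -0.103  0.1  ]
[ 364   84  108  104 1004] [ 0.624 -0.291  0.03 ] [ 0.85  -0.073  0.1  ]
[ 209   95  100   98 3389] [0.609 0.05  0.03 ] [0.819 0.259 0.1  ]
[ 421  100   45   43 1
[... 226 characters left out ...]
0.03 ] [0.624 0.236 0.1  ]
[ 593  194   47   47 1782] [ 0.501 -0.659  0.03 ] [ 0.6   -0.567  0.052]
[352 216  26  40 457] [ 0.477 -0.096  0.03 ] [ 0.557 -0.043  0.078]
[395 246  26  37 451] [ 0.417 -0.183  0.03 ] [ 0.495 -0.135  0.079]
[256 250  29  38 424] [0.409 0.105 0.031] [0.49  0.161 0.079]
[ 456  250   52   60 2693] [ 0.359 -0.363  0.03 ] [ 0.481 -0.269  0.067]
[175 266  20  13 130] [0.431 0.303 0.032] [0.458 0.344 0.052]
[328 280  40  34 360] [ 0.354 -0.072  0.031] [0.423 0.01  0.077]
[151 292  36  32 764] [0.335 0.321 0.03 ] [0.402 0.39  0.088]
[389 311  40  31 436] [ 0.293 -0.201  0.03 ] [ 0.356 -0.118  0.08 ]
[ 560  373   80   96 2871] [ 0.032 -0.636  0.03 ] [ 0.223 -0.472  0.036]
```

View pics/crop.png

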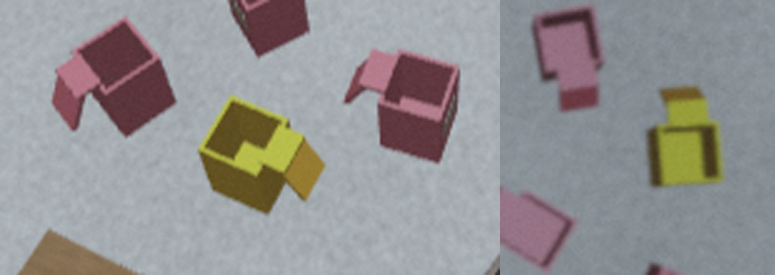

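The crop shows the yellow cup with its hook towards the bins (+x), among pink cups only, so the choice is confirmed. I put its centre at about (441,-160) mm with yaw 2.7°. The blue rim's middle is at about (610,126,130) mm with yaw 7.9°. I'm moving above the cup.

Emit:
{"method": "move_arm", "body": {
  "series": [
    {"dx": 27.2,"dy": -26},
    {"dx": 27.2,"dy": -26},
    {"dx": 27.2,"dy": -26},
    {"dx": 27.2,"dy": -26},
    {"dx": 27.2,"dy": -26},
    {"dx": 27.2,"dy": -26},
    {"dx": 27.2,"dy": -26},
    {"dx": 27.2,"dy": -26},
    {"dx": 27.2,"dy": -26},
    {"dx": 27.2,"dy": -26},
    {"dx": 27.2,"dy": -26},
    {"dx": 27.2,"dy": -26}
  ]
}}

```text
$.series[0]: bad value
```

Emit:
{"method": "move_arm", "body": {
  "series": [
    {"az": 7.73},
    {"az": 7.73},
    {"az": 7.73},
    {"dz": 0},
    {"dz": 0},
    {"dz": 0}
  ]
}}

```text
$.series[0]: bad value
```

```bash
cat >> h.py <<'E'
def tool():
    s=status.get_state();return cv2.Rodrigues(s['orientation'])[0],s['tcp_pos']
def go(x,y,z,yaw):
    "tool-axis shift (mm) and then turn (deg) to a tool-down pose"
    R,p=tool();d=R.T@(np.array([x,y,z])-p*1000)
    a=np.radians(yaw);X=np.array([np.cos(a),np.sin(a),0]);Z=np.array([0,0,-1.])
    G=np.stack([X,np.cross(Z,X),Z],1)
    print('tcp',(p*1000).round(1),'yaw',np.degrees(np.arctan2(R[1,0],R[0,0])).round(2),'shift',d.round(1),'turn',np.degrees(cv2.Rodrigues(R.T@G)[0].ravel()).round(2))
def yellow(c,W,zlo=.066,zhi=.08):
    h=cv2.cvtColor(c['pixels'],cv2.COLOR_RGB2HSV).astype(int)
    m=(h[...,0]>20)&(h[...,0]<36)&(h[...,1]>120)&(W[...,2]>zlo)&(W[...,2]<zhi)
    return W[m]
E
python3 - <<'E'
from h import *
c=cap('wrist','w1.png');W=pts(c);T=yellow(c,W)
r=cv2.minAreaRect((T[:,:2]*1000).astype(np.float32));print(len(T),r,cv2.boxPoints(r).round(1).tolist(),np.median(T[:,2]))
go(441,-160,48,2.7)
E
```

```text
0 ((0.0, 0.0), (0.0, 0.0), 0.0) [[0.0, 0.0], [0.0, 0.0], [0.0, 0.0], [0.0, 0.0]] nan
tcp [ 284.2 -584.1  221.6] yaw 25.94 shift [ 326.5 -312.5  174.1] turn [-0.09  0.   23.24]
  return _methods._mean(a, axis=axis, dtype=dtype,
  ret = ret.dtype.type(ret / rcount)
```

View pics/w1.png

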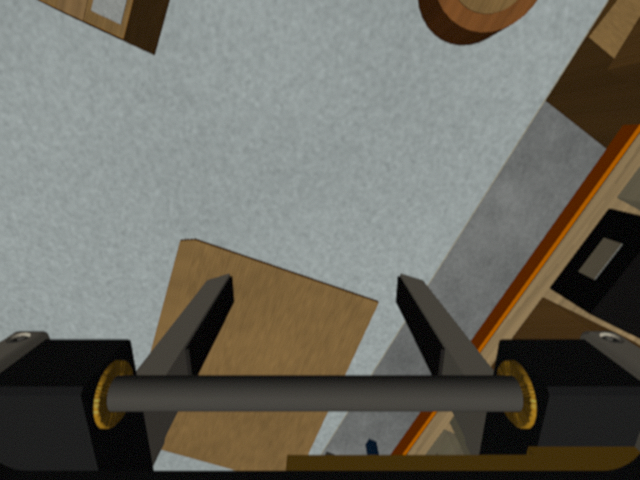

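The calls were refused, so the arm hasn't moved; the wrist view still shows the start area. The rows probably need every key.

Emit:
{"method": "move_arm", "body": {
  "series": [
    {"dx": 27.2,"dy": -26,"dz": 0,"ax": 0,"ay": 0,"az": 0,"grip": -1},
    {"dx": 27.2,"dy": -26,"dz": 0,"ax": 0,"ay": 0,"az": 0,"grip": -1},
    {"dx": 27.2,"dy": -26,"dz": 0,"ax": 0,"ay": 0,"az": 0,"grip": -1},
    {"dx": 27.2,"dy": -26,"dz": 0,"ax": 0,"ay": 0,"az": 0,"grip": -1},
    {"dx": 27.2,"dy": -26,"dz": 0,"ax": 0,"ay": 0,"az": 0,"grip": -1},
    {"dx": 27.2,"dy": -26,"dz": 0,"ax": 0,"ay": 0,"az": 0,"grip": -1},
    {"dx": 27.2,"dy": -26,"dz": 0,"ax": 0,"ay": 0,"az": 0,"grip": -1},
    {"dx": 27.2,"dy": -26,"dz": 0,"ax": 0,"ay": 0,"az": 0,"grip": -1},
    {"dx": 27.2,"dy": -26,"dz": 0,"ax": 0,"ay": 0,"az": 0,"grip": -1},
    {"dx": 27.2,"dy": -26,"dz": 0,"ax": 0,"ay": 0,"az": 0,"grip": -1},
    {"dx": 27.2,"dy": -26,"dz": 0,"ax": 0,"ay": 0,"az": 0,"grip": -1},
    {"dx": 27.2,"dy": -26,"dz": 0,"ax": 0,"ay": 0,"az": 0,"grip": -1}
  ]
}}

```text
clock: 1.35
tcp_pos: [0.4415, -0.1596, 0.2223]
orientation: [-3.061, -0.705, -0.0]
wrist_force: [0.7, -0.4, -0.2]
gripper_width: 0.999
finger_force: 0.0
```

Emit:
{"method": "move_arm", "body": {
  "series": [
    {"dx": 0,"dy": 0,"dz": 0,"ax": 0,"ay": 0,"az": 7.74,"grip": -1},
    {"dx": 0,"dy": 0,"dz": 0,"ax": 0,"ay": 0,"az": 7.74,"grip": -1},
    {"dx": 0,"dy": 0,"dz": 0,"ax": 0,"ay": 0,"az": 7.74,"grip": -1},
    {"dx": 0,"dy": 0,"dz": 0,"ax": 0,"ay": 0,"az": 0,"grip": -1},
    {"dx": 0,"dy": 0,"dz": 0,"ax": 0,"ay": 0,"az": 0,"grip": -1}
  ]
}}

```text
clock: 1.85
tcp_pos: [0.4412, -0.1611, 0.2223]
orientation: [-3.14, -0.079, 0.0]
wrist_force: [-0.3, -0.4, 0.3]
gripper_width: 1.0
finger_force: 0.0
```

```bash
python3 - <<'E'
from h import *
c=cap('wrist','w2.png');W=pts(c);T=yellow(c,W)
r=cv2.minAreaRect((T[:,:2]*1000).astype(np.float32));print(len(T),r,cv2.boxPoints(r).round(1).tolist(),np.median(T[:,2]))
go(441,-160,45,2.7)
E
```

```text
1288 ((449.64801025390625, -161.31878662109375), (64.6346435546875, 44.966529846191406), 1.9614160060882568) [[416.6000061035156, -140.0], [418.1000061035156, -184.89999389648438], [482.70001220703125, -182.6999969482422], [481.20001220703125, -137.6999969482422]] 0.0741006337761038
tcp [ 441.3 -161.1  222.3] yaw 2.85 shift [ -0.2  -1.1 177.3] turn [-0.01  0.01  0.15]
```

View pics/w2.png

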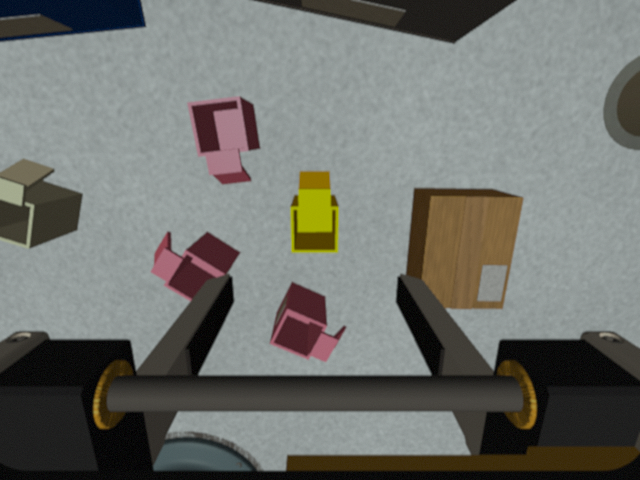

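The wrist view shows the yellow cup at (315,228), square between the fingers. Its centre is about (441,-161.5) mm and nothing is in the fingers' way. Going down and gripping.

Emit:
{"method": "move_arm", "body": {
  "series": [
    {"dx": 0,"dy": 0.5,"dz": 30,"ax": 0,"ay": 0,"az": 0,"grip": -1},
    {"dx": 0,"dy": 0,"dz": 35,"ax": 0,"ay": 0,"az": 0,"grip": -1},
    {"dx": 0,"dy": 0,"dz": 35,"ax": 0,"ay": 0,"az": 0,"grip": -1},
    {"dx": 0,"dy": 0,"dz": 35,"ax": 0,"ay": 0,"az": 0,"grip": -1},
    {"dx": 0,"dy": 0,"dz": 25,"ax": 0,"ay": 0,"az": 0,"grip": -1},
    {"dx": 0,"dy": 0,"dz": 15,"ax": 0,"ay": 0,"az": 0,"grip": -1},
    {"dx": 0,"dy": 0,"dz": 2,"ax": 0,"ay": 0,"az": 0,"grip": -1},
    {"dx": 0,"dy": 0,"dz": 0,"ax": 0,"ay": 0,"az": 0,"grip": -1},
    {"dx": 0,"dy": 0,"dz": 0,"ax": 0,"ay": 0,"az": 0,"grip": -1}
  ]
}}

```text
clock: 2.8
tcp_pos: [0.4422, -0.1622, 0.0466]
orientation: [3.139, 0.075, 0.003]
wrist_force: [0.9, -0.3, 0.2]
gripper_width: 0.999
finger_force: 0.0
```

Emit:
{"method": "move_arm", "body": {
  "squeeze": 15,
  "series": [
    {"dx": 0,"dy": 0,"dz": 0,"ax": 0,"ay": 0,"az": 0,"grip": 0.3},
    {"dx": 0,"dy": 0,"dz": 0,"ax": 0,"ay": 0,"az": 0,"grip": 1},
    {"dx": 0,"dy": 0,"dz": 0,"ax": 0,"ay": 0,"az": 0,"grip": 1},
    {"dx": 0,"dy": 0,"dz": 0,"ax": 0,"ay": 0,"az": 0,"grip": 1},
    {"dx": 0,"dy": 0,"dz": 0,"ax": 0,"ay": 0,"az": 0,"grip": 1},
    {"dx": 0,"dy": 0,"dz": 0,"ax": 0,"ay": 0,"az": 0,"grip": 1},
    {"dx": 0,"dy": 0,"dz": 0,"ax": 0,"ay": 0,"az": 0,"grip": 1},
    {"dx": 0,"dy": 0,"dz": 0,"ax": 0,"ay": 0,"az": 0,"grip": 1}
  ]
}}

```text
clock: 3.6
tcp_pos: [0.4414, -0.1616, 0.0455]
orientation: [-3.141, -0.075, 0.0]
wrist_force: [-0.5, 0.1, 0.3]
gripper_width: 0.488
finger_force: 15.0
```

Emit:
{"method": "move_arm", "body": {
  "series": [
    {"dx": 0,"dy": 0,"dz": -10,"ax": 0,"ay": 0,"az": 0,"grip": 1},
    {"dx": 0,"dy": 0,"dz": -25,"ax": 0,"ay": 0,"az": 0,"grip": 1},
    {"dx": 0,"dy": 0,"dz": -30,"ax": 0,"ay": 0,"az": 0,"grip": 1},
    {"dx": 0,"dy": 0,"dz": -30,"ax": 0,"ay": 0,"az": 0,"grip": 1},
    {"dx": 0,"dy": 0,"dz": -30,"ax": 0,"ay": 0,"az": 0,"grip": 1},
    {"dx": 0,"dy": 0,"dz": -20,"ax": 0,"ay": 0,"az": 0,"grip": 1},
    {"dx": 0,"dy": 0,"dz": -5,"ax": 0,"ay": 0,"az": 0,"grip": 1},
    {"dx": 0,"dy": 0,"dz": 0,"ax": 0,"ay": 0,"az": 0,"grip": 1},
    {"dx": 0,"dy": 0,"dz": 0,"ax": 0,"ay": 0,"az": 0,"grip": 1}
  ]
}}

```text
clock: 4.5
tcp_pos: [0.4407, -0.1612, 0.1942]
orientation: [-3.139, -0.075, 0.003]
wrist_force: [0.4, -0.1, -1.0]
gripper_width: 0.491
finger_force: 15.0
```

```bash
python3 - <<'E'
from h import *
go(560,119,195,7.9)
c=cap('wrist');W=pts(c);T=yellow(c,W,.15,.25)
R,p=tool();Q=(T-p)@R*1000
print(len(Q),np.percentile(Q,[0,2,50,98,100],axis=0).round(1))
T=Q[Q[:,2]<np.percentile(Q[:,2],50)+4]
r=cv2.minAreaRect(T[:,:2].astype(np.float32));print(r,cv2.boxPoints(r).round(1).tolist())
E
```

```text
tcp [ 440.7 -161.2  194.2] yaw 2.72 shift [ 132.5 -274.2   -0.7] turn [-0.08  0.1  -5.18]
14993 [[-24.6 -27.1 -51.9]
 [-21.9 -21.4 -31. ]
 [  7.3   0.4 -17.3]
 [ 50.2  22.7  40.8]
 [ 52.1  28.4  43. ]]
((9.946033477783203, 0.7970447540283203), (49.59733963012695, 69.00325775146484), 89.23857879638672) [[-24.899999618530273, -23.5], [44.099998474121094, -24.5], [44.79999923706055, 25.100000381469727], [-24.200000762939453, 26.100000381469727]]
```

The cup is level and centred in the grip. Carrying it to just in front of the label wall.

Emit:
{"method": "move_arm", "body": {
  "series": [
    {"dx": 11,"dy": -12,"dz": 0,"ax": 0,"ay": 0,"az": 0,"grip": 1},
    {"dx": 11,"dy": -25,"dz": 0,"ax": 0,"ay": 0,"az": 0,"grip": 1},
    {"dx": 11,"dy": -25,"dz": 0,"ax": 0,"ay": 0,"az": 0,"grip": 1},
    {"dx": 11,"dy": -25,"dz": 0,"ax": 0,"ay": 0,"az": 0,"grip": 1},
    {"dx": 11,"dy": -25,"dz": 0,"ax": 0,"ay": 0,"az": 0,"grip": 1},
    {"dx": 11,"dy": -25,"dz": 0,"ax": 0,"ay": 0,"az": 0,"grip": 1},
    {"dx": 11,"dy": -25,"dz": 0,"ax": 0,"ay": 0,"az": 0,"grip": 1},
    {"dx": 11,"dy": -25,"dz": 0,"ax": 0,"ay": 0,"az": 0,"grip": 1},
    {"dx": 11,"dy": -25,"dz": 0,"ax": 0,"ay": 0,"az": 0,"grip": 1},
    {"dx": 11,"dy": -25,"dz": 0,"ax": 0,"ay": 0,"az": 0,"grip": 1},
    {"dx": 11,"dy": -25,"dz": 0,"ax": 0,"ay": 0,"az": 0,"grip": 1},
    {"dx": 11,"dy": -12,"dz": 0,"ax": 0,"ay": 0,"az": 0,"grip": 1}
  ]
}}

```text
clock: 5.75
tcp_pos: [0.5595, 0.1201, 0.1936]
orientation: [-3.14, -0.077, 0.005]
wrist_force: [-0.8, 0.2, -0.7]
gripper_width: 0.488
finger_force: 15.0
```

Emit:
{"method": "move_arm", "body": {
  "series": [
    {"dx": 0,"dy": 0,"dz": 0,"ax": 0,"ay": 0,"az": -2.6,"grip": 1},
    {"dx": 0,"dy": 0,"dz": 0,"ax": 0,"ay": 0,"az": -2.6,"grip": 1},
    {"dx": 0,"dy": 0,"dz": 0,"ax": 0,"ay": 0,"az": 0,"grip": 1},
    {"dx": 0,"dy": 0,"dz": 0,"ax": 0,"ay": 0,"az": 0,"grip": 1},
    {"dx": 0,"dy": 0,"dz": 0,"ax": 0,"ay": 0,"az": 0,"grip": 1}
  ]
}}

```text
clock: 6.25
tcp_pos: [0.5599, 0.1182, 0.1949]
orientation: [-3.134, -0.216, 0.002]
wrist_force: [0.5, 0.3, -0.9]
gripper_width: 0.49
finger_force: 15.0
```

```bash
python3 - <<'E'
from h import *
go(582.5,122,106,7.9)
for n in('wrist','scene','top'):
    c=cap(n,n+'3.png');W=pts(c)
    h=cv2.cvtColor(c['pixels'],cv2.COLOR_RGB2HSV).astype(int)
    m=(h[...,0]>100)&(h[...,0]<130)&(h[...,1]>100)&(W[...,2]>.124)&(W[...,2]<.137)
    P=W[m]*1000
    a=np.radians(7.9);X=np.array([np.cos(a),np.sin(a)]);Y=np.array([-X[1],X[0]])
    Q=np.stack([(P[:,:2]-[610.5,126])@X,(P[:,:2]-[610.5,126])@Y],1)
    k=(np.abs(Q[:,0])<12)&(np.abs(Q[:,1])<100)
    q=Q[k]
    if len(q)>20:
        f=np.polyfit(q[:,1],q[:,0],1)
        print(n,len(q),'rim x offs pct',np.percentile(q[:,0],[2,10,50,90,98]).round(1),'fit',f.round(3),'yspan',q[:,1].min().round(),q[:,1].max().round(),'z',np.median(P[k,2]).round(1))
E
```

```text
tcp [559.9 118.2 194.9] yaw 7.87 shift [23.  -0.7 88.8] turn [-0.01  0.06 -0.03]
wrist 2664 rim x offs pct [-2.6 -2.4  0.3  2.2  2.3] fit [-0.001  0.14 ] yspan -100.0 100.0 z 131.0
scene 232 rim x offs pct [-3.3 -2.8 -0.7  1.3  1.5] fit [ 0.002 -0.738] yspan -99.0 99.0 z 128.4
top 39 rim x offs pct [-2.4 -2.  -0.3  1.8  2.7] fit [-0.012 -1.067] yspan -100.0 -35.0 z 129.9
```

View pics/wrist3.png

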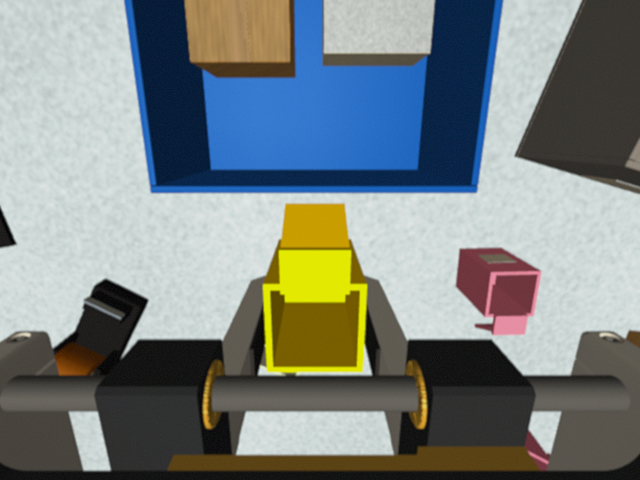

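The wrist view shows the rim at row 188, parallel to the cup, with the tongue at (315,225) still short of it. The rim fits the estimate to within 1 mm. Moving 23 mm in and then down to just above seating.

Emit:
{"method": "move_arm", "body": {
  "series": [
    {"dx": 8,"dy": -0.5,"dz": 0,"ax": 0,"ay": 0,"az": 0,"grip": 1},
    {"dx": 10,"dy": 0,"dz": 0,"ax": 0,"ay": 0,"az": 0,"grip": 1},
    {"dx": 5,"dy": 0,"dz": 0,"ax": 0,"ay": 0,"az": 0,"grip": 1},
    {"dx": 0,"dy": 0,"dz": 0,"ax": 0,"ay": 0,"az": 0,"grip": 1},
    {"dx": 0,"dy": 0,"dz": 10,"ax": 0,"ay": 0,"az": 0,"grip": 1},
    {"dx": 0,"dy": 0,"dz": 15,"ax": 0,"ay": 0,"az": 0,"grip": 1},
    {"dx": 0,"dy": 0,"dz": 15,"ax": 0,"ay": 0,"az": 0,"grip": 1},
    {"dx": 0,"dy": 0,"dz": 12,"ax": 0,"ay": 0,"az": 0,"grip": 1},
    {"dx": 0,"dy": 0,"dz": 10,"ax": 0,"ay": 0,"az": 0,"grip": 1},
    {"dx": 0,"dy": 0,"dz": 8,"ax": 0,"ay": 0,"az": 0,"grip": 1},
    {"dx": 0,"dy": 0,"dz": 0,"ax": 0,"ay": 0,"az": 0,"grip": 1},
    {"dx": 0,"dy": 0,"dz": 0,"ax": 0,"ay": 0,"az": 0,"grip": 1}
  ]
}}

```text
clock: 7.6
tcp_pos: [0.5832, 0.122, 0.1256]
orientation: [3.134, 0.217, 0.001]
wrist_force: [-0.1, -0.7, -0.5]
gripper_width: 0.485
finger_force: 15.0
```

```bash
python3 - <<'E'
from h import *
go(582.5,122,105.5,7.9)
c=cap('wrist','w4.png');cap('scene','s4.png')
a=cv2.imread('pics/w4.png')[130:400,190:450];b=cv2.imread('pics/s4.png')[170:300,330:470]
cv2.imwrite('pics/c4.png',np.hstack([cv2.resize(a,(400,415)),cv2.resize(b,(400,415),interpolation=2)]))
E
```

```text
tcp [583.2 122.  125.6] yaw 7.93 shift [-0.7 -0.1 20.1] turn [ 0.   -0.02  0.03]
```

View pics/c4.png

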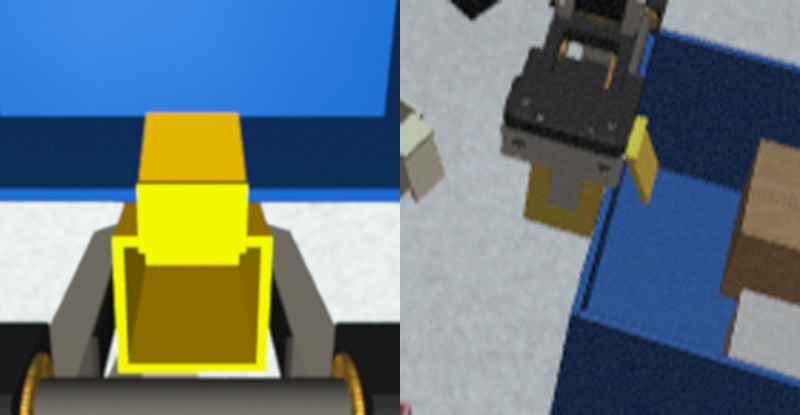

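The tongue is now inside the wall and the cup outside it, with the strap about 20 mm above the rim. Lowering gently.

Emit:
{"method": "move_arm", "body": {
  "series": [
    {"dx": -0.5,"dy": 0,"dz": 5,"ax": 0,"ay": 0,"az": 0,"grip": 1},
    {"dx": 0,"dy": 0,"dz": 5,"ax": 0,"ay": 0,"az": 0,"grip": 1},
    {"dx": 0,"dy": 0,"dz": 4,"ax": 0,"ay": 0,"az": 0,"grip": 1},
    {"dx": 0,"dy": 0,"dz": 2,"ax": 0,"ay": 0,"az": 0,"grip": 1},
    {"dx": 0,"dy": 0,"dz": 1,"ax": 0,"ay": 0,"az": 0,"grip": 1},
    {"dx": 0,"dy": 0,"dz": 0,"ax": 0,"ay": 0,"az": 0,"grip": 1},
    {"dx": 0,"dy": 0,"dz": 0,"ax": 0,"ay": 0,"az": 0,"grip": 1}
  ]
}}

```text
clock: 8.4
tcp_pos: [0.5826, 0.1219, 0.1086]
orientation: [3.134, 0.217, 0.0]
wrist_force: [0.2, 0.5, -1.0]
gripper_width: 0.487
finger_force: 15.0
```

Emit:
{"method": "move_arm", "body": {
  "series": [
    {"dx": 0,"dy": 0,"dz": 1,"ax": 0,"ay": 0,"az": 0,"grip": 1},
    {"dx": 0,"dy": 0,"dz": 1,"ax": 0,"ay": 0,"az": 0,"grip": 1},
    {"dx": 0,"dy": 0,"dz": 0.5,"ax": 0,"ay": 0,"az": 0,"grip": 1},
    {"dx": 0,"dy": 0,"dz": 0,"ax": 0,"ay": 0,"az": 0,"grip": 1},
    {"dx": 0,"dy": 0,"dz": 0,"ax": 0,"ay": 0,"az": 0,"grip": 1}
  ]
}}

```text
clock: 8.9
tcp_pos: [0.5825, 0.1219, 0.106]
orientation: [3.134, 0.217, 0.0]
wrist_force: [0.1, -0.3, 0.1]
gripper_width: 0.488
finger_force: 15.0
```

Emit:
{"method": "move_arm", "body": {
  "series": [
    {"dx": 0,"dy": 0,"dz": 0.5,"ax": 0,"ay": 0,"az": 0,"grip": 1},
    {"dx": 0,"dy": 0,"dz": 0.5,"ax": 0,"ay": 0,"az": 0,"grip": 1},
    {"dx": 0,"dy": 0,"dz": 0,"ax": 0,"ay": 0,"az": 0,"grip": 1},
    {"dx": 0,"dy": 0,"dz": 0,"ax": 0,"ay": 0,"az": 0,"grip": 1}
  ]
}}

```text
clock: 9.3
tcp_pos: [0.5827, 0.1219, 0.1054]
orientation: [3.134, 0.217, 0.001]
wrist_force: [-2.7, 0.1, 3.5]
gripper_width: 0.489
finger_force: 15.0
```

There's contact at the expected height (105.4 mm), so the strap is seated. Releasing.

Emit:
{"method": "move_arm", "body": {
  "squeeze": 3,
  "series": [
    {"dx": 0,"dy": 0,"dz": 0,"ax": 0,"ay": 0,"az": 0,"grip": 1},
    {"dx": 0,"dy": 0,"dz": 0,"ax": 0,"ay": 0,"az": 0,"grip": 0},
    {"dx": 0,"dy": 0,"dz": 0,"ax": 0,"ay": 0,"az": 0,"grip": -0.2},
    {"dx": 0,"dy": 0,"dz": 0,"ax": 0,"ay": 0,"az": 0,"grip": -0.5},
    {"dx": 0,"dy": 0,"dz": 0,"ax": 0,"ay": 0,"az": 0,"grip": -0.8},
    {"dx": 0,"dy": 0,"dz": 0,"ax": 0,"ay": 0,"az": 0,"grip": -0.8},
    {"dx": 0,"dy": 0,"dz": 0,"ax": 0,"ay": 0,"az": 0,"grip": -0.8}
  ]
}}

```text
clock: 10.0
tcp_pos: [0.5824, 0.1219, 0.1049]
orientation: [3.134, 0.217, -0.0]
wrist_force: [0.2, -0.6, -0.2]
gripper_width: 0.879
finger_force: 0.0
```

```bash
python3 - <<'E'
from h import *
c=cap('wrist','w5.png');cap('scene','s5.png')
a=cv2.imread('pics/w5.png')[130:400,190:450];b=cv2.imread('pics/s5.png')[170:300,330:470]
cv2.imwrite('pics/c5.png',np.hstack([cv2.resize(a,(400,415)),cv2.resize(b,(400,415),interpolation=2)]))
E
```

```text
(no output)
```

View pics/c5.png

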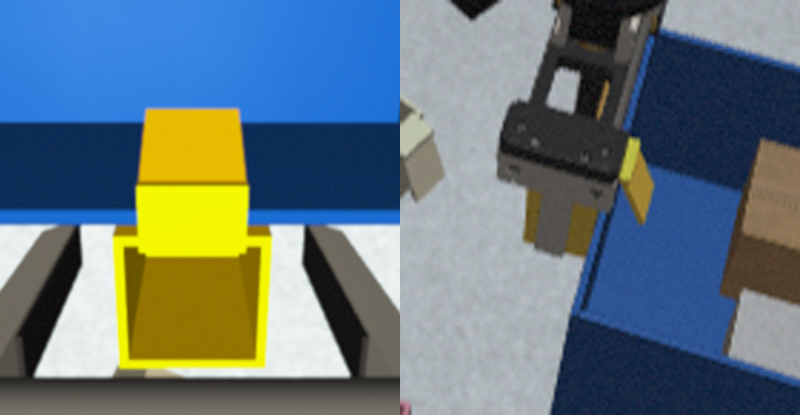

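The cup is hanging on the wall with the fingers clear on both sides. Retracting straight up and taking a final check.

Emit:
{"method": "move_arm", "body": {
  "series": [
    {"dx": 0,"dy": 0,"dz": -5,"ax": 0,"ay": 0,"az": 0,"grip": -0.8},
    {"dx": 0,"dy": 0,"dz": -15,"ax": 0,"ay": 0,"az": 0,"grip": -0.8},
    {"dx": 0,"dy": 0,"dz": -25,"ax": 0,"ay": 0,"az": 0,"grip": -0.8},
    {"dx": 0,"dy": 0,"dz": -30,"ax": 0,"ay": 0,"az": 0,"grip": -0.8},
    {"dx": 0,"dy": 0,"dz": -30,"ax": 0,"ay": 0,"az": 0,"grip": -0.8},
    {"dx": -30,"dy": 0,"dz": -15,"ax": 0,"ay": 0,"az": 0,"grip": -0.8},
    {"dx": -40,"dy": 0,"dz": 0,"ax": 0,"ay": 0,"az": 0,"grip": -0.8},
    {"dx": -30,"dy": 0,"dz": 0,"ax": 0,"ay": 0,"az": 0,"grip": -0.8},
    {"dx": 0,"dy": 0,"dz": 0,"ax": 0,"ay": 0,"az": 0,"grip": -0.8},
    {"dx": 0,"dy": 0,"dz": 0,"ax": 0,"ay": 0,"az": 0,"grip": -0.8}
  ]
}}

```text
clock: 11.1
tcp_pos: [0.4838, 0.1081, 0.2264]
orientation: [3.134, 0.217, 0.004]
wrist_force: [0.3, 0.1, 0.8]
gripper_width: 0.9
finger_force: 0.0
```

```bash
python3 - <<'E'
from h import *
cap('scene','s6.png');c=cap('wrist','w6.png');W=pts(c)
T=yellow(c,W,.05,.15)*1000
a=np.radians(7.9);X=np.array([np.cos(a),np.sin(a)])
S=T[T[:,2]>125];print('top z',np.percentile(S[:,2],[5,50,95]).round(1));
q=(S[:,:2]-[610.5,126])@X
A=np.c_[q,np.ones(len(q))];print('tilt mm/mm',np.linalg.lstsq(A,S[:,2],rcond=None)[0].round(3),q.min().round(1),q.max().round(1))
b=cv2.imread('pics/s6.png')[100:340,280:540];a=cv2.imread('pics/w6.png')
cv2.imwrite('pics/c6.png',np.hstack([cv2.resize(a,(400,300)),cv2.resize(b,(400,300),interpolation=2)]))
E
```

```text
top z [128.3 134.6 136.5]
tilt mm/mm [1.32000e-01 1.34627e+02] -51.5 10.9
```

View pics/c6.png

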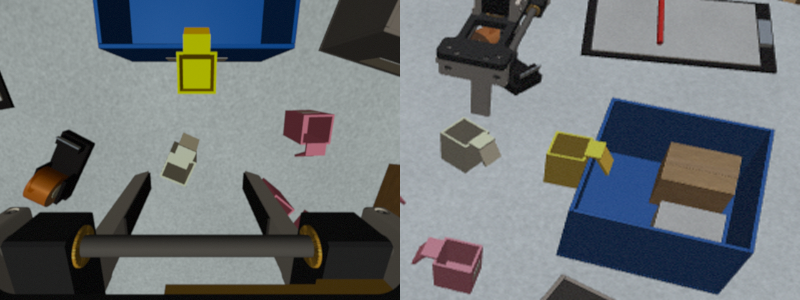

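The yellow cup hangs outside the label wall with its tongue inside, nearly upright (about 7° by depth). The white cup and tape dispenser are untouched and the gripper is clear, so I'm handing in.

```bash
python3 -c "
from bench import order
print(order.close_job())"
```

```text
the job is handed in; nothing more can be done
None
```

The yellow cup now hangs by its hook on the blue bin's label wall, tongue inside and leaning about 7° from upright; the gripper is clear, the white cup and tape dispenser were left alone, and the job was handed in at about 11 s.

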